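Clamp a headstock blank and lock the bar with a hairpin clip

TASK

In the clamping fixture a wooden headstock blank stands proud on its dowels: press it fully down, and only then swing the forked steel bar fully down over it. Take the hairpin clip off its rack dowel by its legs, lay it flat on the open bench without dropping it, and let go; then take it again by its bow and slide its round leg through the hole of the upright pin, above the bar, until the sprung leg has snapped round the pin's shank, and let go. Leave the other things on the bench alone.

Things in the scene. Friction and masses are not known exactly. Their poses are not given: they have to be found in the camera images.
- pin_hole (a point): Centre of the cross hole in the fixture's upright round steel pin (shank 30 mm diameter, top 25 mm above this point). The hole is 14 x 14 mm, level, along this frame's y, right through; a clip may enter from either end. Fixture frame: z up, x from pin to hinge. The fixed plywood base (18 mm thick) reaches 60 mm from the pin to -x, 230 mm to +x, 85 mm to either side.
- bar_hinge (a point): Hinge axis of the steel hold-down bar, parallel to the fixture's y, 185 mm from the pin along the fixture's x and 51 mm above the bench. The bar is 10 mm thick (5 mm either side of the axis) and 36 mm wide; its end is a fork 92 mm wide whose prongs (ending 215 mm from the hinge) pass either side of the pin, 38 mm apart.
- bar (a joint): Angle (rad) of the hold-down bar: 0 level, fully down at its stop, reaching over the blank and past the pin; grows as it rises, 1.57 upright. A stiff hinge: it stays where left and is pushed down with about 3 to 8 N at bar_push. When down, its top is 56 mm above the bench, 11.5 mm below the hole's centre, so a clip lying flat through the hole just clears it.
- bar_push (a point): Point on the middle of the bar's upper face, 135 mm from the hinge axis: a place to push it down. z is the upper face's normal, x points along the bar to the hinge.
- blank (a joint): How far (m) the wooden headstock blank stands above its seat: 0 is fully down. Snug on its dowels, it takes about 5 N to move, then stops hard at 0. The blank is 90 mm (fixture x) by 150 mm (fixture y), 22 mm thick, its middle 85 mm from the pin along the fixture's x, and stays level.
- blank_top (a point): Point on the blank's upper face, 30 mm towards the pin and 45 mm towards the fixture's -y from the blank's middle, clear of the raised bar: a place to press it down. When seated it is 40 mm above the bench.
- peg (a point): Top centre of the upright wooden dowel (18 mm diameter, top 133 mm above the bench) on the clip's rack, a fixed dark board 210 x 120 x 18 mm that reaches 45 mm behind the dowel and 165 mm ahead of it along this frame's x. The clip starts flat on the board, its bow round the dowel, legs roughly along +x; lifted 115 mm straight up it comes off.
- clip_legs (a point): On the steel hairpin clip, half-way up between its round straight leg and the hump of its sprung leg: grasp across the legs here, along the clip's y (22 mm wide). The clip is upright spring strip with one round leg: 176 mm long, 44 mm wide, 20 mm high, about 150 g. Clip frame: x along the straight leg from bow to tip, z up as it lies.
- clip_bow (a point): Centre of the clip's bow (closed loop at its rear), half-way up, 10 mm above what the clip lies on. Its sides are parallel to the clip's x, 26 mm long and 44 mm over the outside along y: the place to grasp for the insertion. The bow ends 22 mm behind and 24 mm ahead of here. From here, in the clip frame, clip_legs is at x 84, y -1 mm.
- clip_seat (a point): Point on the straight leg's axis where the pin's centre lies when the clip is home, clip x along the hole; in the clip frame x 84, y -8 mm from clip_bow. The leg is 8 mm in diameter with a tapered tip. The sprung leg lies beside it on +y; its hump here fits the shank, and the throat ahead of the hump must be pushed over the shank (5 to 15 N) and snaps to.
- clip_tip (a point): Tip of the clip's straight leg, on its axis, 70 mm ahead of clip_seat.
- leg (a joint): Angle (rad) by which the clip's sprung leg is bent outwards: 0 at rest and when it hugs the shank, about 0.1 while the throat is passing over the shank.
- clip: The same clip; this origin is on its underside, below the straight leg's axis, 80 mm behind clip_seat; axes as at clip_legs.
- glue: bystander: white glue bottle, 170 mm tall
- mallet: bystander: hammer lying on the bench
- driver: bystander: screwdriver lying on the bench
- sander: bystander: cork sanding block 110 x 60 x 35 mm
- jar: bystander: glass jar 90 mm tall
- offcut: bystander: wood offcut 140 x 50 x 22 mm
- cup: bystander: white cup 90 mm tall
There are look-alikes about, which are no part of the job. Of the things shaped like the part that bears peg, the dark wooden one is meant.

How it is judged:
By the outcome, as a careful person would: the job done as asked, in the order asked, and still so for the second after the job is handed in, with the robot touching nothing.
It also fails if it takes over 72 s, if anything falls off the work surface, if the arm or the gripper's body presses on something with over 40 N, if the wrist force passes 120 N, or if a joint passes its speed limit or range.

ROBOT

A 6-joint arm with a two-finger parallel gripper is mounted at the origin on the work surface. World frame = base frame: x ahead of the robot, y to its left, z up, the work surface at z = 0. Lengths are in m, angles in rad, forces in N, time in s.
With the tool pointing down it reaches from about 0.325 to 0.875 m from the base axis. Payload 4.4 kg.
Tool frame: the origin (TCP) lies at the very end of the fingers, on their centre line; the grasp point (between the pads) lies 19 mm behind it; z points along the fingers, y is the line along which they close (so a half turn about z gives the same grasp; the last joint's range is limited). The gripper opens to 85 mm and grips with 20 to 120 N. Pads are 22 mm wide; open, the fingers measure 114 mm over their backs; the gripper's body (76 mm by 85 mm) begins 54 mm behind the grasp point. The pads swing forward as they close: fully open they stand 13 mm farther back than shut.
Start: joints at [-1.337, 0.207, 1.542, -0, 1.393, -0.15], TCP at [0.215, -0.533, 0.231] pointing down, gripper open.
Joint ranges: [-2.73, 2.73], [-0.86, 2.22], [0.23, 2.46], [-1.11, 4.25], [0.08, 2.63], [-2.82, 2.82]. Speed limits (rad/s): [2.79, 2.79, 3.14, 3.14, 3.14, 3.14].

INTERFACE

Orientations are given as [roll, pitch, yaw] about the fixed x, y, z axes, in that order (R = Rz(yaw) Ry(pitch) Rx(roll)).
In Python, from rig import r, grab_frame gives the robot as it stands.
- The arm moves only by the tool move_arm, never from a script. Its arguments are lists of equal length, an entry for each row: "grip": the opening, from 0 (shut) to 1 (fully open); "offset": the shift along the tool's x, y, z in mm, a list of three; "turn": the turn, a rotation vector about the tool's x, y, z in degrees, a list of three. A call has 1 to 10 rows; each row is the pose to reach, as a shift and turn from the pose commanded when the call began, along the tool's axes at that moment; what a row does not reach only later rows make up. A row lasts 1/10 s, in which the tool goes at most 50 mm and 8.59 degrees, less where a joint would pass 70% of its speed; a pose out of reach is approached as far as the arm can. A call with a gripper value outside its range is refused whole. The fingers move at their own pace and stop on an object; the grip force is fixed at half the most. Time passes only in rows, so rows that repeat a pose let the fingers close. It gives the time, the measured TCP pose, the force, the opening and the grip force at its end, in the units of the state.
- r.get_state(): the state, without advancing time (a new reading comes with each control period).
- grab_frame(name): name is "scene" or "top"; returns a dict with "frame" (480x640x3 uint8, red, green, blue), "fovy" (degrees; the focal length in pixels is half the picture's height over the tangent of half this angle, whatever the lens; pixels are square), "cx", "cy" (the principal point, pixels), "R" (3x3) and "t" (3): a world point X has camera coordinates R X + t. Camera axes: x right, y down, z forward; pixel columns grow to the right and rows downward; lengths in m; the calibration is good to about 2 mm. A picture is of the moment at which its call begins. There is no depth.
- r.hand_in(): hands the job in; it is judged then, once.
The state is a dict: "time_s": time; "qpos": joint angles; "joint_vel": joint speeds; "tau": joint torques, N m; "ee_pos": TCP position; "orientation": TCP orientation; "wrist_force": force on the tool from outside, world axes, zero at the start; "ft_torque": the same for the moment, N m; "opening": finger opening in m; "grip_force": force on a finger pad.
Only numpy, scipy, OpenCV 4.12 (cv2) and the standard library are available. Lean on these libraries where they do the work, as an engineer would, in place of code of your own. Each camera call takes 0.05 s, during which the arm holds its last target. There are 200 camera calls.

## Working session

There is one attempt and no reset: what is moved stays moved. The work goes in short steps, Python scripts to look and compute and a tool call to move; the robot and the scene stay as the last step left them, time stands still between calls to the robot, and variables do not carry over. Pictures are saved under pics/ and viewed, at most 10 in all, crops included, and the job is handed in when it is done.

Besides the shell and the picture viewer there is one more tool, called as name(argument=value, ...), one argument or row to a line, values as JSON. move_arm: Moves the arm, as the interface text tells. Its arguments: {"type":"object","properties":{"grip":{"type":"array","items":{"type":"number"}},"offset":{"type":"array","items":{"type":"array","items":{"type":"number"}}},"turn":{"type":"array","items":{"type":"array","items":{"type":"number"}}}},"required":["grip","offset","turn"]}

```bash
ls; mkdir -p pics; cat > h.py <<'E'
from rig import r, grab_frame
import numpy as np, cv2, pickle
from scipy.spatial.transform import Rotation as Ro
def shot(name,fn):
    f=grab_frame(name); cv2.imwrite('pics/'+fn+'.png',f['frame'][:,:,::-1]); pickle.dump(f,open('pics/'+fn+'.pkl','wb')); return f
def load(fn): return pickle.load(open('pics/'+fn+'.pkl','rb'))
def foc(f): return 240/np.tan(np.radians(f['fovy'])/2)
def back(f,u,v,z):
    d=np.array([(u-f['cx'])/foc(f),(v-f['cy'])/foc(f),1.]); R=np.array(f['R']);t=np.array(f['t'])
    c=-R.T@t; w=R.T@d; return c+w*(z-c[2])/w[2]
def proj(f,X):
    c=np.array(f['R'])@np.array(X)+np.array(f['t']); return c[:2]/c[2]*foc(f)+[f['cx'],f['cy']]
def crop(fn,out,u0,v0,u1,v1,s):
    im=cv2.imread('pics/'+fn+'.png')[v0:v1,u0:u1]; cv2.imwrite('pics/'+out+'.png',cv2.resize(im,None,fx=s,fy=s,interpolation=cv2.INTER_CUBIC))
def off(target):  # world delta to tool axes, mm
    s=r.get_state(); R=Ro.from_euler('xyz',s['orientation']); return (R.inv().apply(np.array(target)-s['ee_pos'])*1000).round(1)
E
python3 - <<'E'
from h import *
for n in('scene','top'):
    f=shot(n,n+'0'); print(n,f['fovy'],f['cx'],f['cy'],-np.array(f['R']).T@f['t'],np.array(f['R']).round(3))
a=cv2.imread('pics/scene0.png');print(a.shape); s=r.get_state(); print(s)
E
```

```text
pics
scene 56.529968430259935 327.2938880840593 246.37433325409737 [ 1.15602316 -0.11542907  0.90263295] [[ 0.113  0.994 -0.008]
 [ 0.753 -0.09  -0.652]
 [-0.648  0.068 -0.758]]
top 52.54189501703378 320.5485271456427 237.2498382365965 [ 0.31355695 -0.0363283   1.45254643] [[-0.021 -1.     0.018]
 [-0.99   0.019 -0.143]
 [ 0.143 -0.021 -0.99 ]]
(480, 640, 3)
{'time_s': 0.1, 'qpos': array([-1.33749208e+00,  2.07421455e-01,  1.54279213e+00,  1.61204180e-05,
        1.39351262e+00, -1.50481999e-01]), 'joint_vel': array([ 0.0014502 , -0.00026775, -0.00429665, -0.00019833,  0.00066052,
        0.00134364]), 'tau': array([-9.09814062e-04, -3.84091258e+01, -2.92547554e+01, -1.74658603e-04,
        4.81596871e-03,  1.06626746e-05]), 'ee_pos': array([ 0.21514465, -0.53250149,  0.23020166]), 'orientation': array([-3.13948558e+00, -3.35533876e-04,  3.83783033e-01]), 'wrist_force': array([-0.36810205,  0.48125191,  0.47469491]), 'ft_torque': array([0.03207381, 0.00491629, 0.0070323 ]), 'grip_force': 0.0, 'opening': 0.0853749723488912}
```

View pics/scene0.png

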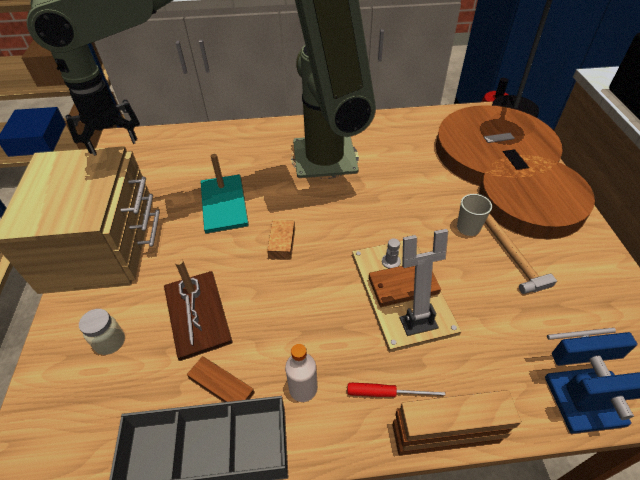

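View pics/top0.png

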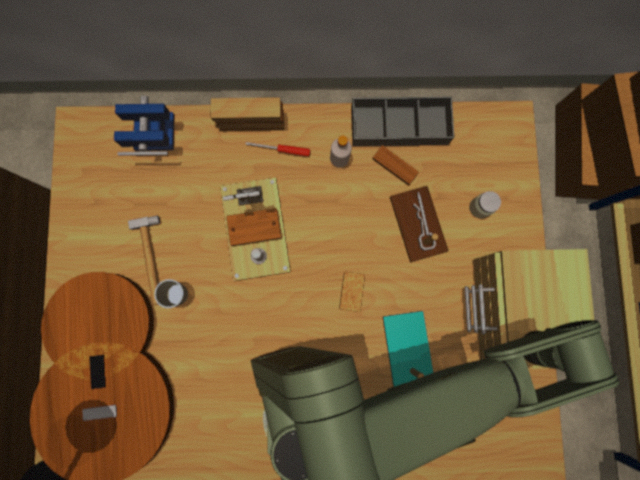

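Scene view: the fixture is near (405,295), with the pin at about (392,253) and the raised bar at about (425,280). The dark rack with the clip is at (197,313), and its dowel top is near (182,264). The look-alike is the teal rack at (223,200), so I choose the dark one. The crops below check that choice.

```bash
python3 - <<'E'
from h import *
crop('scene0','a',340,220,470,350,3);crop('scene0','b',155,250,255,365,3)
crop('top0','c',215,170,300,285,3);crop('top0','d',380,175,460,270,3)
ims=[cv2.imread(f'pics/{k}.png') for k in 'abcd']
W=np.zeros((600,800,3),np.uint8)
# scale: two sheets
def sheet(l,r_,o):
    H=max(l.shape[0],r_.shape[0]);S=np.zeros((H,l.shape[1]+r_.shape[1]+10,3),np.uint8);S[:l.shape[0],:l.shape[1]]=l;S[:r_.shape[0],l.shape[1]+10:]=r_;cv2.imwrite('pics/'+o+'.png',S);print(S.shape)
sheet(ims[0],ims[1],'s1');sheet(ims[2],ims[3],'s2')
E
```

```text
(390, 700, 3)
(345, 505, 3)
```

View pics/s1.png

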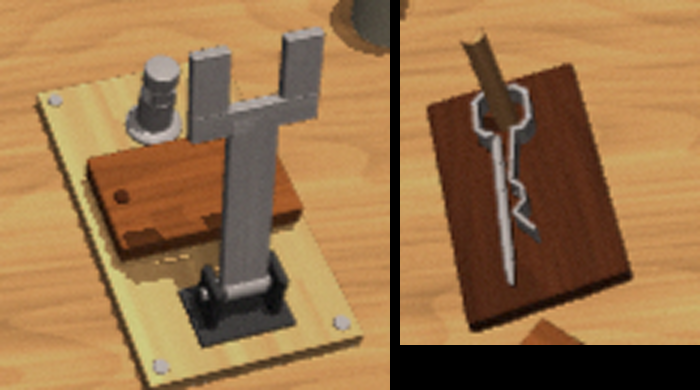

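View pics/s2.png

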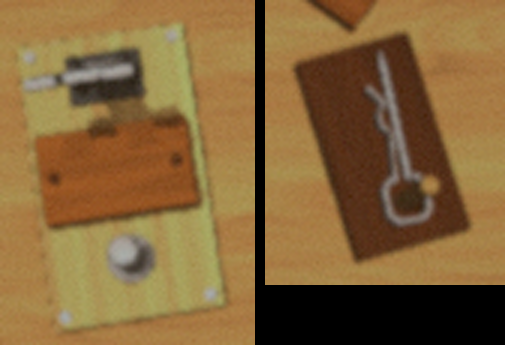

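The crops show the pin at left and the blank standing proud. The bar is near upright. The dark rack's clip has its bow round the dowel, the straight leg on the left in the scene view and the sprung leg on the right.

```bash
cat > fit.py <<'E'
from h import *
from scipy.optimize import least_squares
S,T=load('scene0'),load('top0')
sa=lambda p:(340+p[0]/3-.33,220+p[1]/3-.33); sb=lambda p:(155+p[0]/3-.33,250+p[1]/3-.33)
tc=lambda p:(215+p[0]/3-.33,170+p[1]/3-.33); td=lambda p:(380+p[0]/3-.33,175+p[1]/3-.33)
def fit(obs,x0,nm):
    def res(p,full=False):
        c,s=np.cos(p[2]),np.sin(p[2])
        return np.concatenate([proj(f,[p[0]+c*a-s*b,p[1]+s*a+c*b,z])-uv for f,uv,(a,b,z) in obs])
    o=least_squares(res,x0,loss='soft_l1'); print(nm,o.x.round(4),np.degrees(o.x[2]).round(2)); print(res(o.x).reshape(-1,2).round(1).tolist()); return o.x
if __name__=='__main__':
    F=fit([(S,sa((38,95)),(-.06,-.085,.018)),(S,sa((148,378)),(.23,-.085,.018)),(S,sa((362,335)),(.23,.085,.018)),(S,sa((162,66)),(0,0,.0925)),
     (T,tc((18,48)),(.23,.085,.018)),(T,tc((183,24)),(.23,-.085,.018)),(T,tc((225,305)),(-.06,-.085,.018)),(T,tc((60,332)),(-.06,.085,.018)),(T,tc((124,248)),(0,0,.0925))],[.5,.1,0],'fix')
    K=fit([(S,sb((28,105)),(-.045,-.06,.018)),(S,sb((172,66)),(-.045,.06,.018)),(S,sb((232,272)),(.165,.06,.018)),(S,sb((69,320)),(.165,-.06,.018)),(S,sb((76,37)),(0,0,.133)),
     (T,td((30,65)),(.165,.06,.018)),(T,td((145,33)),(.165,-.06,.018)),(T,td((205,228)),(-.045,-.06,.018)),(T,td((93,262)),(-.045,.06,.018)),(T,td((165,185)),(0,0,.133))],[.5,-.3,0],'rack')
    C=fit([(S,sb((111,283)),(.154,-.008,.030)),(S,sb((102,112)),(0,0,.038)),(S,sb((99,140)),(.026,-.008,.032)),(T,td((116,55)),(.154,-.008,.030)),(T,td((143,200)),(0,0,.038)),(T,td((138,175)),(.026,-.008,.032))],[.5,-.3,0],'clip')
    for nm,u,v,z in (('bar prong L end',sa((210,50))[0],sa((210,50))[1],.26),): print(nm,back(S,u,v,z))
E
python3 fit.py
```

```text
fix [0.4678 0.1173 0.135 ] 7.73
[[-0.6, -1.3], [-0.1, 2.6], [0.5, -0.2], [-0.0, 0.0], [-0.3, -0.3], [0.6, -0.6], [0.6, 0.2], [-1.7, 0.2], [0.0, 0.9]]
rack [ 0.5008 -0.3777  0.2576] 14.76
[[-0.2, -0.7], [0.4, -2.0], [-0.2, -1.0], [-0.4, 1.2], [-0.7, -1.2], [-0.2, -1.2], [-0.9, -1.0], [0.5, 0.0], [-0.4, -0.3], [-0.3, -0.2]]
clip [ 0.4993 -0.3789  0.1606] 9.2
[[-0.0, -0.2], [0.5, -1.7], [-0.5, -0.1], [-0.4, -1.7], [-0.5, 0.0], [1.5, -0.4]]
bar prong L end [0.60027297 0.10279596 0.26      ]
```

```bash
cat >> h.py <<'E'
F=np.array([.4678,.1173,.135])
def fx(a,b,z): c,s=np.cos(F[2]),np.sin(F[2]); return np.array([F[0]+c*a-s*b,F[1]+s*a+c*b,z])
E
python3 - <<'E'
from h import *
S=load('scene0');T=load('top0')
for th in (1.2,1.3,1.4,1.5,1.6):print(th,[proj(S,fx(.185-.215*np.cos(th)+k*np.sin(th),y,.051+.215*np.sin(th)+k*np.cos(th))).round(1) for k in(.005,) for y in(-.0325,.0325)], proj(T,fx(.185-.215*np.cos(th),.0325,.051+.215*np.sin(th))).round(1))
print([(340+x/3,220+y/3) for x,y in((210,50),(303,32))])
print(off(fx(.055,-.045,.231)),off(fx(.055,-.045,.085)))
E
```

```text
1.2 [array([405.8, 232.3]), array([436.6, 226.2])] [230.1 206.3]
1.3 [array([410.1, 237.7]), array([441.4, 231.4])] [228.6 197.8]
1.4 [array([414.4, 244.2]), array([446.3, 237.7])] [227.2 189.3]
1.5 [array([418.8, 251.9]), array([451.2, 245.2])] [225.9 180.8]
1.6 [array([423.2, 260.6]), array([456.1, 253.8])] [224.8 172.5]
[(410.0, 236.66666666666666), (441.0, 230.66666666666666)]
[ 5.198e+02 -4.508e+02  3.000e-01] [ 519.8 -450.5  146.3]
```

move_arm(
  grip=[0,0,0,0,0,0,0,0,0,0],
  offset=[
    [37,-32,0],
    [75,-65,0],
    [112,-97,0],
    [150,-130,0],
    [187,-162,0],
    [224,-194,0],
    [262,-227,0],
    [300,-260,0],
    [336,-292,0],
    [374,-324,0],
  ],
  turn=[
    [0,0,2],
    [0,0,4],
    [0,0,8],
    [0,0,11],
    [0,0,14],
    [0,0,14],
    [0,0,14],
    [0,0,14],
    [0,0,14],
    [0,0,14],
  ],
)

```text
time_s: 1.1
ee_pos: [0.4409, -0.0907, 0.2311]
orientation: [3.141, 0.0, 0.139]
wrist_force: [1.0, -1.2, -1.1]
opening: 0.0004
grip_force: 0.0
```

```bash
python3 - <<'E'
from h import *
s=r.get_state();print(s['ee_pos'],s['orientation'],s['qpos'],s['opening'],off(fx(.055,-.045,.1)))
E
```

```text
[ 0.44093548 -0.09065007  0.23109682] [3.14147570e+00 1.07124069e-04 1.39383688e-01] [-3.95328333e-01 -6.56519441e-02  1.83250938e+00 -1.58246200e-04
  1.37476780e+00  1.03611512e+00] 0.0004191699436886405 [ 110.3 -157.   131.1]
```

Now move over the blank and press down in small steps.

move_arm(
  grip=[0,0,0,0,0,0,0,0,0,0],
  offset=[
    [28,-39,0],
    [55,-78,0],
    [83,-118,30],
    [110,-157,70],
    [110,-157,115],
    [110,-157,135],
    [110,-157,150],
    [110,-157,165],
    [110,-157,175],
    [110,-157,182],
  ],
  turn=[
    [0,0,0],
    [0,0,0],
    [0,0,0],
    [0,0,0],
    [0,0,0],
    [0,0,0],
    [0,0,0],
    [0,0,0],
    [0,0,0],
    [0,0,0],
  ],
)

```text
time_s: 2.1
ee_pos: [0.5271, 0.0781, 0.0483]
orientation: [-3.141, 0.002, 0.139]
wrist_force: [-3.6, 0.1, 7.2]
opening: 0.0003
grip_force: 3.0
```

move_arm(
  grip=[0,0,0,0,0,0,0],
  offset=[
    [0,0,3],
    [0,0,6],
    [0,0,8],
    [0,0,9],
    [0,0,10],
    [0,0,11],
    [0,0,11],
  ],
  turn=[
    [0,0,0],
    [0,0,0],
    [0,0,0],
    [0,0,0],
    [0,0,0],
    [0,0,0],
    [0,0,0],
  ],
)

```text
time_s: 2.8
ee_pos: [0.5279, 0.078, 0.04]
orientation: [3.142, 0.001, 0.14]
wrist_force: [-8.7, 0.2, 13.1]
opening: -0.0001
grip_force: 7.0
```

move_arm(
  grip=[0,0,0],
  offset=[
    [0,0,1],
    [0,0,2],
    [0,0,2],
  ],
  turn=[
    [0,0,0],
    [0,0,0],
    [0,0,0],
  ],
)

```text
time_s: 3.1
ee_pos: [0.5279, 0.078, 0.0399]
orientation: [3.141, 0.001, 0.14]
wrist_force: [-13.2, -0.8, 26.8]
opening: -0.0001
grip_force: 13.2
```

```bash
python3 - <<'E'
from h import *
s=r.get_state();print(s['ee_pos'],s['wrist_force'])
# behind a prong (y -32): bar at th=1.28
th=1.28
for rr in (.2,):
  for k in (.005,):
    p=[.185-rr*np.cos(th)+k*np.sin(th),.051+rr*np.sin(th)+k*np.cos(th)];print(p)
print(off(fx(-.02,-.03,.3)), off(fx(.19,-.032,.31)),off(fx(.19,-.032,.235)),off(fx(.12,-.032,.235)))
E
```

```text
[0.52790949 0.07802504 0.03985952] [-13.16136742  -0.76426054  26.82562121]
[np.float64(0.132447037375055), np.float64(0.24403674810600476)]
[ -74.5  -17.3 -260.1] [ 135.5  -14.3 -270.3] [ 135.6  -14.3 -195.3] [  65.6  -14.6 -195.2]
```

move_arm(
  grip=[0,0,0,0,0,0,0,0,0,0],
  offset=[
    [-5,0,-45],
    [-15,0,-95],
    [-25,0,-145],
    [-25,0,-195],
    [-25,-5,-245],
    [-5,-20,-280],
    [45,-30,-280],
    [95,-45,-280],
    [135,-46,-280],
    [138,-46,-260],
  ],
  turn=[
    [0,0,0],
    [0,0,0],
    [0,0,0],
    [0,0,0],
    [0,0,0],
    [0,0,0],
    [0,0,0],
    [0,0,0],
    [0,0,0],
    [0,0,0],
  ],
)

```text
time_s: 4.1
ee_pos: [0.6648, 0.1438, 0.2975]
orientation: [3.141, -0.01, 0.14]
wrist_force: [-0.4, -0.1, -0.2]
opening: -0.0002
grip_force: 0.0
```

```bash
python3 - <<'E'
from h import *
s=r.get_state();print(s['ee_pos'],s['orientation'],s['wrist_force'])
print(off(fx(.19,0,.25)),off(fx(.19,0,.198)))
for th in (1.28,1.15,1.,.85,.7,.55,.4,.3,.2,.1,.0,-.03):
  rr=.140+.01*th/1.28
  print(th,off(fx(.185-rr*np.cos(th)+.005*np.sin(th)+.011,0,.051+rr*np.sin(th)+.005*np.cos(th))))
E
```

```text
[0.6648431  0.14381007 0.29748524] [ 3.14109268 -0.01011726  0.13997337] [-0.4247531  -0.14077284 -0.1764518 ]
[-9.3 -0.3 47.4] [-9.8 -0.3 99.4]
1.28 [-42.1  -0.5 100.9]
1.15 [-60.2  -0.6 107.9]
1.0 [-79.7  -0.7 118.6]
0.85 [-97.2  -0.8 132. ]
0.7 [-112.4   -0.9  147.8]
0.55 [-124.9   -0.9  165.5]
0.4 [-134.6   -1.   184.8]
0.3 [-139.3   -1.   198.2]
0.2 [-142.7   -1.1  212. ]
0.1 [-144.7   -1.1  226. ]
0.0 [-145.3   -1.1  240. ]
-0.03 [-145.1   -1.1  244.2]
```

move_arm(
  grip=[0,0,0,0,0,0,0,0,0,0],
  offset=[
    [-6,0,48],
    [-10,0,92],
    [-24,0,100],
    [-42,0,101],
    [-60,0,108],
    [-80,0,119],
    [-97,0,132],
    [-112,0,148],
    [-125,0,166],
    [-130,0,175],
  ],
  turn=[
    [0,0,0],
    [0,0,0],
    [0,0,0],
    [0,0,0],
    [0,0,0],
    [0,0,0],
    [0,0,0],
    [0,0,0],
    [0,0,0],
    [0,0,0],
  ],
)

```text
time_s: 5.1
ee_pos: [0.5294, 0.1246, 0.1207]
orientation: [3.141, -0.002, 0.139]
wrist_force: [-0.8, -0.8, 3.2]
opening: -0.0
grip_force: 1.2
```

move_arm(
  grip=[0,0,0,0,0,0,0,0,0],
  offset=[
    [-5,0,10],
    [-9,0,23],
    [-12,0,37],
    [-14,0,51],
    [-15,0,60],
    [-15,0,66],
    [-15,0,68],
    [-15,0,69],
    [-15,0,69],
  ],
  turn=[
    [0,0,0],
    [0,0,0],
    [0,0,0],
    [0,0,0],
    [0,0,0],
    [0,0,0],
    [0,0,0],
    [0,0,0],
    [0,0,0],
  ],
)

```text
time_s: 6.0
ee_pos: [0.5142, 0.1225, 0.0558]
orientation: [3.141, 0.003, 0.14]
wrist_force: [-12.7, -2.7, 29.1]
opening: -0.0001
grip_force: 14.1
```

move_arm(
  grip=[0,0,0,0.3,0.7,0.7,0.7,0.7,0.7,0.7],
  offset=[
    [0,0,-50],
    [0,0,-100],
    [0,20,-140],
    [0,65,-150],
    [0,115,-150],
    [0,165,-150],
    [0,215,-150],
    [0,265,-150],
    [0,315,-150],
    [0,365,-150],
  ],
  turn=[
    [0,0,0],
    [0,0,0],
    [0,0,0],
    [0,0,0],
    [0,0,0],
    [0,0,0],
    [0,0,-1],
    [0,0,-1],
    [0,0,-1],
    [0,0,-1],
  ],
)

```text
time_s: 7.0
ee_pos: [0.5656, -0.241, 0.2018]
orientation: [-3.142, -0.001, 0.157]
wrist_force: [1.2, 0.2, 0.2]
opening: 0.06
grip_force: 0.0
```

```bash
python3 - <<'E'
from h import *
shot('scene','scene1');shot('top','top1')
crop('scene1','a',340,220,460,350,3);crop('scene1','b',155,250,255,365,4)
crop('top1','c',215,170,300,285,3);crop('top1','d',380,175,460,270,4)
l,r_,m=[cv2.imread(f'pics/{k}.png') for k in 'abd']
S=np.zeros((470,1100,3),np.uint8);x=0
for i in (r_,m): S[:i.shape[0],x:x+i.shape[1]]=i;x+=i.shape[1]+10
cv2.imwrite('pics/s3.png',S[:,:x]);print(x)
S=np.zeros((400,700,3),np.uint8);x=0
for i in (l,cv2.imread('pics/c.png')): S[:i.shape[0],x:x+i.shape[1]]=i;x+=i.shape[1]+10
cv2.imwrite('pics/s4.png',S[:,:x])
E
```

```text
740
```

View pics/s3.png

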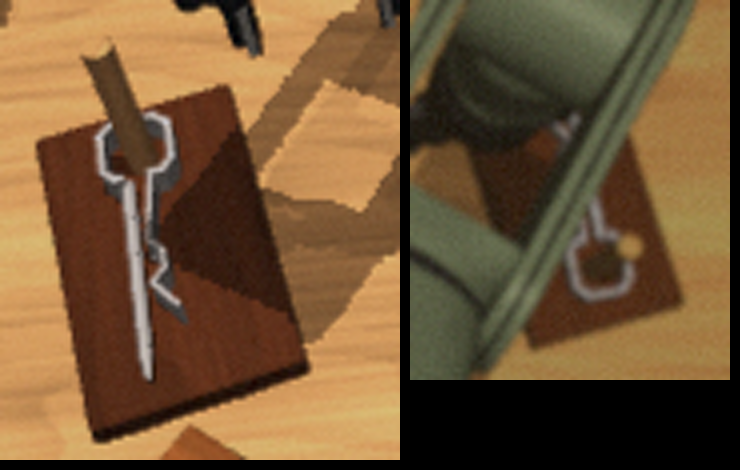

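View pics/s4.png

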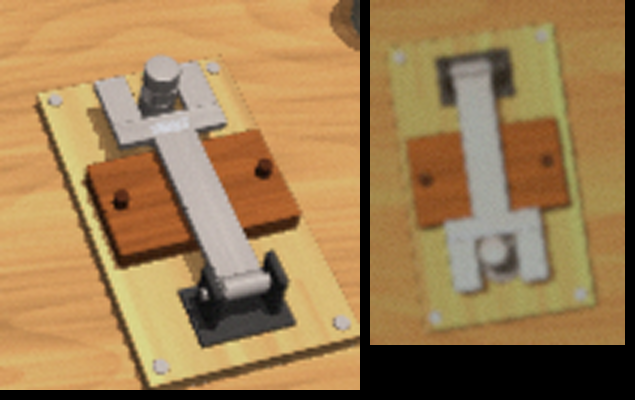

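The bar is down, with the fork round the pin at scene crop (160,90). The blank is seated. The clip is unmoved, with its tip at scene pixel (192,345).

move_arm(
  grip=[0.7,0.7,0.7,0.7,0.7,0.7,0.7,0.7,0.7],
  offset=[
    [0,45,0],
    [-3,90,0],
    [-3,127,0],
    [-3,127,50],
    [-3,127,100],
    [-3,127,140],
    [-3,127,165],
    [-3,127,180],
    [-3,127,180],
  ],
  turn=[
    [0,0,0],
    [0,0,0],
    [0,0,0],
    [0,0,0],
    [0,0,0],
    [0,0,0],
    [0,0,0],
    [0,0,0],
    [0,0,0],
  ],
)

```text
time_s: 8.0
ee_pos: [0.5806, -0.3629, 0.019]
orientation: [-3.137, 0.004, 0.157]
wrist_force: [-0.2, -0.2, -0.5]
opening: 0.0597
grip_force: 0.0
```

```bash
python3 - <<'E'
from h import *
shot('scene','scene2');crop('scene2','s5',150,240,270,370,4)
print(r.get_state()['ee_pos'],proj(load('scene2'),[.5824,-.3665,.038]))
E
```

```text
[ 0.58206167 -0.36409629  0.02149941] [191.49711167 314.52236231]
```

View pics/s5.png

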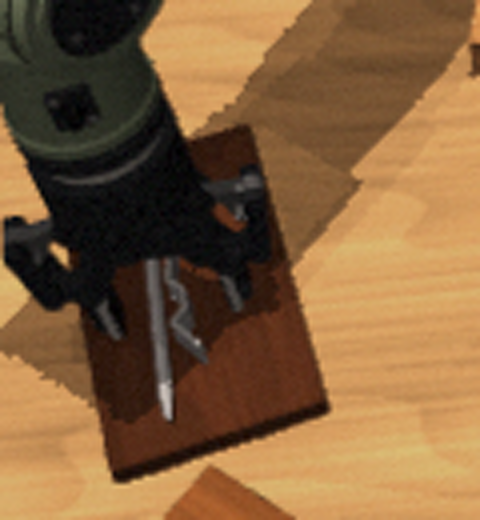

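Fingers straddle the legs evenly. Close and lift.

move_arm(
  grip=[0.3,0,0,0,0,0,0,0],
  offset=[
    [0,0,0],
    [0,0,0],
    [0,0,0],
    [0,0,0],
    [0,0,0],
    [0,0,0],
    [0,0,0],
    [0,0,0],
  ],
  turn=[
    [0,0,0],
    [0,0,0],
    [0,0,0],
    [0,0,0],
    [0,0,0],
    [0,0,0],
    [0,0,0],
    [0,0,0],
  ],
)

```text
time_s: 8.85
ee_pos: [0.5838, -0.3657, 0.0253]
orientation: [3.139, -0.003, 0.157]
wrist_force: [-0.7, 2.1, 5.7]
opening: 0.0162
grip_force: 59.0
```

move_arm(
  grip=[0,0,0,0,0,0,0,0],
  offset=[
    [0,0,-5],
    [0,0,-20],
    [0,0,-40],
    [0,0,-65],
    [0,0,-90],
    [0,0,-115],
    [0,0,-135],
    [0,0,-145],
  ],
  turn=[
    [0,0,0],
    [0,0,0],
    [0,0,0],
    [0,0,0],
    [0,0,0],
    [0,0,0],
    [0,0,0],
    [0,0,0],
  ],
)

```text
time_s: 9.65
ee_pos: [0.5831, -0.3656, 0.1709]
orientation: [3.138, -0.003, 0.157]
wrist_force: [0.8, -0.4, -1.8]
opening: 0.0159
grip_force: 58.6
```

```bash
python3 - <<'E'
from h import *
shot('scene','scene3');shot('top','top3');crop('scene3','b',130,180,260,330,3);crop('top3','d',370,140,500,290,3)
S=np.zeros((460,800,3),np.uint8);x=0
for k in 'bd':
  i=cv2.imread(f'pics/{k}.png');S[:i.shape[0],x:x+i.shape[1]]=i;x+=i.shape[1]+10
cv2.imwrite('pics/s6.png',S[:,:x]);s=r.get_state();print(s['ee_pos'],s['opening'],s['qpos'])
E
```

```text
[ 0.58311606 -0.36556657  0.16998993] 0.015825198807184693 [-6.85560151e-01  4.88190161e-01  1.29769091e+00  8.35344960e-06
  1.35128223e+00  7.28445102e-01]
```

View pics/s6.png

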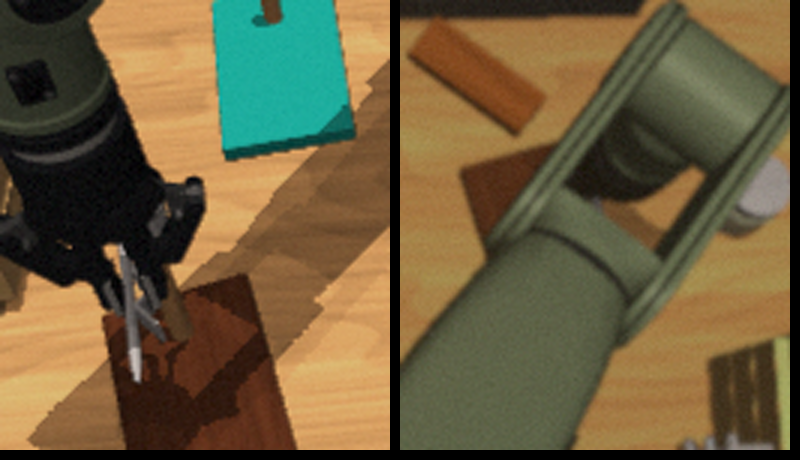

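The clip is held by its legs, off the dowel. It sits at about (130,310) in the crop. Next I check that the lay-down spot is clear.

```bash
python3 - <<'E'
from h import *
T=load('top0');S=load('scene0')
for n,u,v,z in(('sander far',352,272,.035),('sander L',342,272,.035),('sander near',352,311,.035),('glue',341,152,.1),('driver',277,149,.01),('offcut',376,152,.02),('rackcorner',391,197,.018)):print(n,back(T,u,v,z).round(3))
print('sanderS',back(S,293,222,.035),back(S,290,258,0))
print(fx(-.06,-.085,.018))
E
```

```text
sander far [ 0.414 -0.156  0.035]
sander L [ 0.414 -0.126  0.035]
sander near [ 0.301 -0.152  0.035]
glue [ 0.756 -0.129  0.1  ]
driver [0.798 0.061 0.01 ]
offcut [ 0.78  -0.242  0.02 ]
rackcorner [ 0.639 -0.282  0.018]
sanderS [ 0.31741458 -0.11993376  0.035     ] [ 4.12593567e-01 -1.36077631e-01 -1.11022302e-16]
[0.4197861  0.02499797 0.018     ]
```

move_arm(
  grip=[0,0,0,0,0,0,0,0,0,0],
  offset=[
    [0,0,-25],
    [0,-15,-30],
    [-6,-45,-30],
    [-13,-80,-30],
    [-20,-120,-30],
    [-27,-160,-30],
    [-34,-200,-30],
    [-40,-235,-30],
    [-43,-256,-30],
    [-43,-256,-30],
  ],
  turn=[
    [0,0,0],
    [0,0,-8],
    [0,0,-16],
    [0,0,-24],
    [0,0,-32],
    [0,0,-40],
    [0,0,-48],
    [0,0,-56],
    [0,0,-64],
    [0,0,-72],
  ],
)

```text
time_s: 10.75
ee_pos: [0.4972, -0.1151, 0.1954]
orientation: [-3.137, -0.002, 1.422]
wrist_force: [0.1, -0.2, -2.0]
opening: 0.0162
grip_force: 58.8
```

move_arm(
  grip=[0,0,0,0,0,0,0,0],
  offset=[
    [0,14,0],
    [0,28,10],
    [0,28,55],
    [0,28,100],
    [0,28,135],
    [0,28,155],
    [0,28,168],
    [0,28,168],
  ],
  turn=[
    [0,0,-8],
    [0,0,-16],
    [0,0,-16],
    [0,0,-16],
    [0,0,-16],
    [0,0,-16],
    [0,0,-16],
    [0,0,-16],
  ],
)

```text
time_s: 11.55
ee_pos: [0.5248, -0.122, 0.0265]
orientation: [-3.136, -0.003, 1.693]
wrist_force: [0.1, 0.1, -1.5]
opening: 0.016
grip_force: 58.9
```

```bash
python3 - <<'E'
from h import *
f=shot('scene','scene4');s=r.get_state();print(s['ee_pos'],s['orientation'],s['wrist_force'])
print(proj(f,[.525,-.12,.03]));u,v=proj(f,[.525,-.12,.03]).astype(int)
crop('scene4','s7',u-70,v-70,u+70,v+50,5)
E
```

```text
[ 0.52643852 -0.12261931  0.02829221] [-3.13935504e+00 -1.26415257e-03  1.69275190e+00] [ 0.75379718  0.08463913 -1.74094476]
[298.55289128 285.56064401]
```

View pics/s7.png

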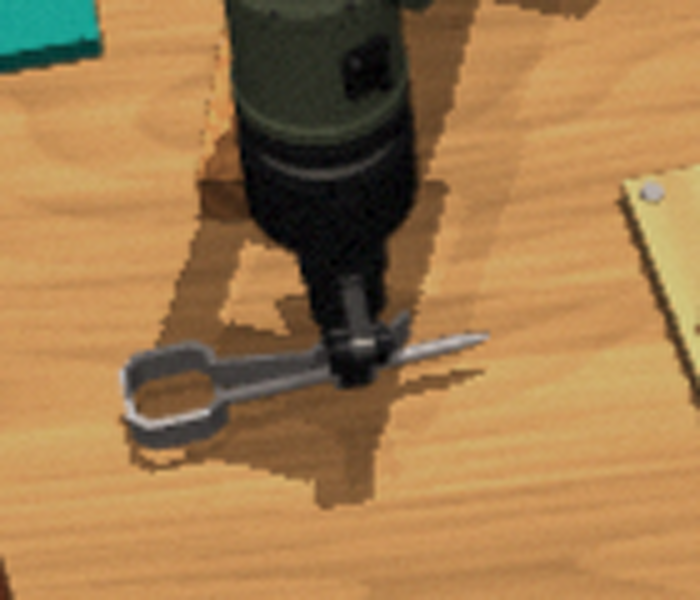

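The clip is held level and about 2 cm above clear bench, with the bow at crop (170,400) and the tip at (487,337). Lower it gently.

move_arm(
  grip=[0,0,0,0,0,0],
  offset=[
    [0,0,6],
    [0,0,11],
    [0,0,14],
    [0,0,16],
    [0,0,17],
    [0,0,17],
  ],
  turn=[
    [0,0,0],
    [0,0,0],
    [0,0,0],
    [0,0,0],
    [0,0,0],
    [0,0,0],
  ],
)

```text
time_s: 12.2
ee_pos: [0.5273, -0.123, 0.0123]
orientation: [3.142, 0.0, 1.693]
wrist_force: [0.7, 1.4, -1.6]
opening: 0.0162
grip_force: 58.8
```

move_arm(
  grip=[0,0,0,0],
  offset=[
    [0,0,1],
    [0,0,2],
    [0,0,3],
    [0,0,3],
  ],
  turn=[
    [0,0,0],
    [0,0,0],
    [0,0,0],
    [0,0,0],
  ],
)

```text
time_s: 12.6
ee_pos: [0.5272, -0.1229, 0.0091]
orientation: [-3.141, -0.0, 1.693]
wrist_force: [-0.6, 0.7, -0.9]
opening: 0.0162
grip_force: 58.8
```

move_arm(
  grip=[0,0,0,0],
  offset=[
    [0,0,1],
    [0,0,2],
    [0,0,3],
    [0,0,3],
  ],
  turn=[
    [0,0,0],
    [0,0,0],
    [0,0,0],
    [0,0,0],
  ],
)

```text
time_s: 13.0
ee_pos: [0.5274, -0.1229, 0.0073]
orientation: [-3.141, -0.0, 1.693]
wrist_force: [-3.7, 1.7, 6.3]
opening: 0.016
grip_force: 60.2
```

move_arm(
  grip=[0.3,0.4,0.5,0.6,0.6,0.6],
  offset=[
    [0,0,0],
    [0,0,0],
    [0,0,0],
    [0,0,0],
    [0,0,0],
    [0,0,0],
  ],
  turn=[
    [0,0,0],
    [0,0,0],
    [0,0,0],
    [0,0,0],
    [0,0,0],
    [0,0,0],
  ],
)

```text
time_s: 13.6
ee_pos: [0.5273, -0.123, 0.0062]
orientation: [-3.142, -0.0, 1.693]
wrist_force: [-0.5, 0.2, 0.5]
opening: 0.0513
grip_force: 0.0
```

move_arm(
  grip=[0.6,0.8,0.8,0.8,0.8,0.8],
  offset=[
    [0,0,-20],
    [0,0,-60],
    [-40,0,-100],
    [-85,0,-110],
    [-135,0,-150],
    [-180,0,-180],
  ],
  turn=[
    [0,0,0],
    [0,0,0],
    [0,0,0],
    [0,0,0],
    [0,0,0],
    [0,0,0],
  ],
)

```text
time_s: 14.2
ee_pos: [0.5471, -0.2867, 0.1761]
orientation: [-3.142, -0.0, 1.693]
wrist_force: [1.0, 0.7, -0.4]
opening: 0.0686
grip_force: 0.0
```

```bash
python3 - <<'E'
from h import *
S=shot('scene','scene5');T=shot('top','top5');s=r.get_state();print(s['ee_pos'],s['orientation'])
crop('scene5','b',245,240,345,330,4);
print(proj(T,[.525,-.12,.02]),proj(S,[.525,-.12,.02]))
u,v=proj(T,[.53,-.13,.02]).astype(int);print(u,v);crop('top5','d',u-45,v-45,u+45,v+45,4)
W=np.zeros((360,780,3),np.uint8);x=0
for k in 'bd':
  i=cv2.imread(f'pics/{k}.png');W[:i.shape[0],x:x+i.shape[1]]=i;x+=i.shape[1]+10
cv2.imwrite('pics/s8.png',W)
E
```

```text
[ 0.55043314 -0.29304018  0.18117797] [3.1326735  0.01060187 1.68782486]
[338.51936157 235.26479565] [298.78695015 287.98341516]
341 233
```

View pics/s8.png

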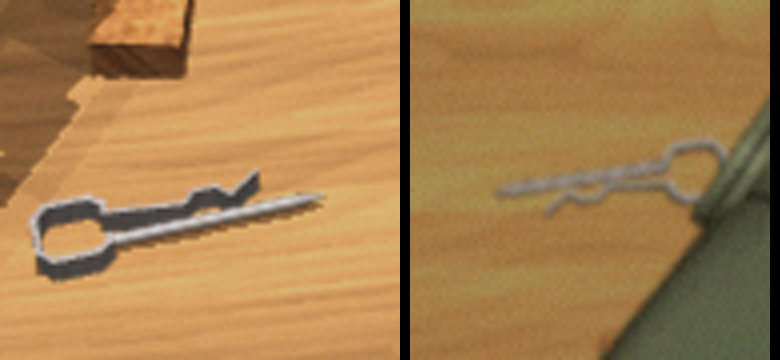

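The clip lies flat on the open bench. In the scene crop its tip is at (323,197) and its bow is around (71,231). The top view agrees.

```bash
python3 - <<'E'
from h import *
from fit import fit
S,T=load('scene5'),load('top5')
s=lambda a,b:(245+a/4-.375,240+b/4-.375);t=lambda a,b:(296+a/4-.375,188+b/4-.375)
o=[(S,s(323,197),(.154,-.008,.010)),(S,s(71,231),(.0,0,.02)),(S,s(118,239),(.030,-.008,.013)),(S,s(220,217),(.090,-.008,.013)),
(T,t(87,192),(.154,-.008,.010)),(T,t(288,170),(0,0,.02)),(T,t(250,170),(.026,-.008,.013)),(T,t(170,181),(.09,-.008,.013))]
C=fit(o,[.54,-.2,1.7],'clip'); fit(o[:4],C,'sceneonly')
E
```

```text
clip [ 0.5402 -0.2093  1.7074] 97.83
[[0.0, -0.3], [-0.6, -0.6], [1.0, -0.8], [0.0, -0.6], [-0.5, -0.2], [0.6, -0.4], [0.9, -1.4], [-0.2, -0.8]]
sceneonly [ 0.5422 -0.2096  1.712 ] 98.09
[[-0.1, 0.1], [-0.7, 0.1], [0.9, -0.2], [-0.0, -0.0]]
```

Before regrasping the clip, I'll find the pin's centre across the hole by closing gently on its top along fixture x.

move_arm(
  grip=[0.9,0.9,0.9,0.9,0.9,0.9,0.9,0.9,0.9,0.9],
  offset=[
    [48,-4,0],
    [96,-8,0],
    [144,-12,0],
    [192,-16,0],
    [240,-20,0],
    [288,-24,0],
    [336,-28,0],
    [384,-30,10],
    [417,-32,25],
    [417,-32,25],
  ],
  turn=[
    [0,0,0],
    [0,0,-0.7],
    [0,0,-0.7],
    [0,0,-0.7],
    [0,0,-0.7],
    [0,0,-0.7],
    [0,0,-0.7],
    [0,0,-0.7],
    [0,0,-0.7],
    [0,0,-0.7],
  ],
)

```text
time_s: 15.3
ee_pos: [0.461, 0.1281, 0.1475]
orientation: [-3.136, -0.002, 1.711]
wrist_force: [-0.3, 0.3, -0.6]
opening: 0.0769
grip_force: 0.0
```

```bash
python3 - <<'E'
from h import *
grab_frame('scene');grab_frame('scene')
s=r.get_state();print(s['ee_pos'],s['orientation'],s['wrist_force'],off(fx(0,0,.074)))
E
```

```text
[0.46373089 0.12508656 0.14933291] [-3.13992897e+00  4.42800665e-04  1.70752300e+00] [ 0.36143101 -0.11493596 -0.15897694] [-8.2  3.1 75.3]
```

move_arm(
  grip=[0.9,0.9,0.9,0.6,0.45,0.3,0.2,0.2,0.2,0.2],
  offset=[
    [-8,3,35],
    [-8,3,65],
    [-8,3,75],
    [-8,3,75],
    [-8,3,75],
    [-8,3,75],
    [-8,3,75],
    [-8,3,75],
    [-8,3,75],
    [-8,3,75],
  ],
  turn=[
    [0,0,0],
    [0,0,0],
    [0,0,0],
    [0,0,0],
    [0,0,0],
    [0,0,0],
    [0,0,0],
    [0,0,0],
    [0,0,0],
    [0,0,0],
  ],
)

```text
time_s: 16.4
ee_pos: [0.4674, 0.1164, 0.0768]
orientation: [-3.138, 0.001, 1.706]
wrist_force: [-8.2, -2.7, 9.3]
opening: 0.0279
grip_force: 58.4
```

```bash
python3 - <<'E'
from h import *
grab_frame('scene');grab_frame('scene')
s=r.get_state();print(s['ee_pos'],s['orientation'],s['wrist_force'],s['opening'],s['grip_force'],off(fx(0,0,.074)))
E
```

```text
[0.46743816 0.11641125 0.07682322] [-3.13824115e+00  1.05783680e-03  1.70572552e+00] [-6.67799023 -2.64230442  9.28538571] 0.02761980992388326 58.42677175998688 [0.8 0.5 2.8]
```

Pin centre confirmed to within about 1 mm. Release and go to the bow.

move_arm(
  grip=[0.5,0.8,0.8,0.8,0.8,0.8,0.8,0.8,0.8,0.8],
  offset=[
    [0,0,0],
    [0,0,0],
    [0,0,-40],
    [-20,2,-60],
    [-65,6,-60],
    [-115,10,-60],
    [-165,14,-60],
    [-215,19,-60],
    [-265,23,-60],
    [-310,27,-60],
  ],
  turn=[
    [0,0,0],
    [0,0,0],
    [0,0,0],
    [0,0,0],
    [0,0,0],
    [0,0,0],
    [0,0,0],
    [0,0,0],
    [0,0,0],
    [0,0,0],
  ],
)

```text
time_s: 17.5
ee_pos: [0.5381, -0.1894, 0.136]
orientation: [3.139, 0.001, 1.704]
wrist_force: [0.7, 0.8, 0.0]
opening: 0.0683
grip_force: 0.0
```

move_arm(
  grip=[0.8,0.8,0.8,0.8],
  offset=[
    [-23,2,20],
    [-23,2,60],
    [-23,2,75],
    [-23,2,75],
  ],
  turn=[
    [0,0,0],
    [0,0,0],
    [0,0,0],
    [0,0,0],
  ],
)

```text
time_s: 17.9
ee_pos: [0.5397, -0.2076, 0.0571]
orientation: [-3.136, -0.004, 1.705]
wrist_force: [-0.6, 0.6, -0.4]
opening: 0.0683
grip_force: 0.0
```

```bash
sed -i 's/\.4678,\.1173/.4672,.1172/' h.py; python3 - <<'E'
from h import *
grab_frame('scene');grab_frame('scene')
s=r.get_state();print(s['ee_pos'],s['orientation'],s['wrist_force'],s['opening'],off([.541,-.2095,.003]))
E
```

```text
[ 0.54256952 -0.20871121  0.06069055] [3.14112653e+00 2.21038880e-04 1.70600089e+00] [ 0.12299798 -0.35586549  0.24642457] 0.0682244556627981 [-0.6 -1.7 57.7]
```

move_arm(
  grip=[0.8,0.8,0.8,0.8,0.6,0.5,0.4,0.3,0.3,0.3],
  offset=[
    [0,-1,30],
    [0,-1,48],
    [0,-1,57],
    [0,-1,57],
    [0,-1,57],
    [0,-1,57],
    [0,-1,57],
    [0,-1,57],
    [0,-1,57],
    [0,-1,57],
  ],
  turn=[
    [0,0,0],
    [0,0,0],
    [0,0,0],
    [0,0,0],
    [0,0,0],
    [0,0,0],
    [0,0,0],
    [0,0,0],
    [0,0,0],
    [0,0,0],
  ],
)

```text
time_s: 19.0
ee_pos: [0.5426, -0.2101, 0.0054]
orientation: [3.139, 0.002, 1.705]
wrist_force: [-0.8, 0.9, 4.9]
opening: 0.0423
grip_force: 61.4
```

```bash
python3 - <<'E'
from h import *
grab_frame('scene');grab_frame('scene')
s=r.get_state();print(s['ee_pos'],s['orientation'],s['wrist_force'],s['opening'],s['grip_force'])
E
```

```text
[ 0.54263313 -0.2100753   0.00538602] [3.13880584e+00 2.06972717e-03 1.70518758e+00] [-0.93157366  0.88599594  6.03705491] 0.0423470602965773 61.357941261067026
```

```bash
python3 - <<'E'
from h import *
print(off(fx(-.008,-.19,.0639)),off(fx(-.008,-.084,.0639)))
E
```

```text
[144.3 -38.6 -58.9] [250.3 -38.7 -59.1]
```

move_arm(
  grip=[0.3,0.3,0.3,0.3,0.3,0.3,0.3,0.3,0.3,0.3],
  offset=[
    [0,0,-10],
    [0,0,-40],
    [0,0,-80],
    [20,-10,-100],
    [60,-20,-100],
    [100,-39,-100],
    [135,-39,-90],
    [144,-39,-75],
    [144,-39,-62],
    [144,-39,-60],
  ],
  turn=[
    [0,0,0],
    [0,0,0],
    [0,0,0],
    [0,0,0],
    [0,0,0],
    [0,0,0],
    [0,0,0],
    [0,0,0],
    [0,0,0],
    [0,0,0],
  ],
)

```text
time_s: 20.1
ee_pos: [0.4821, -0.0717, 0.0618]
orientation: [-3.139, -0.001, 1.706]
wrist_force: [-0.1, -0.6, -2.3]
opening: 0.0426
grip_force: 61.3
```

```bash
python3 - <<'E'
from h import *
f=shot('scene','scene6');t=shot('top','top6')
grab_frame('scene');grab_frame('scene')
s=r.get_state();print(s['ee_pos'],s['orientation'],s['wrist_force'],s['opening'],off(fx(-.008,-.19,.0639)))
# straight leg image: bright low-sat pixels along predicted axis, scene
for nm,F_ in(('scene6',f),('top6',t)):
  im=F_['frame'].astype(int); sat=im.max(2)-im.min(2)
  for d in(.16,.15,.14,.13,.12,.10,.08):
    p=fx(0,-.19+d,.0685)
    n=fx(.01,-.19+d,.0685); u,v=proj(F_,p); 
    # sample perpendicular profile -20..+20mm in fixture x
    prof=[]
    for a in np.arange(-.02,.0201,.002):
        q=proj(F_,fx(a,-.19+d,.0685)); prof.append(int(cv2.getRectSubPix(sat.astype(np.float32),(1,1),tuple(map(float,q)))[0,0]))
    print(nm,d,prof)
E
```

```text
[ 0.4841165  -0.07296797  0.06364658] [3.14040033e+00 7.13921016e-04 1.70369365e+00] [-0.6090954  -0.20338544 -1.2824339 ] 0.0422386972327945 [ 0.7  0.8 -0.3]
scene6 0.16 [95, 66, 37, 16, 14, 14, 15, 15, 14, 15, 15, 15, 15, 16, 16, 16, 15, 15, 15, 16, 15]
scene6 0.15 [104, 71, 42, 18, 15, 15, 14, 13, 13, 11, 12, 13, 13, 14, 14, 14, 15, 15, 15, 15, 15]
scene6 0.14 [110, 89, 57, 39, 26, 18, 14, 14, 14, 12, 9, 11, 12, 15, 11, 12, 16, 14, 11, 11, 11]
scene6 0.13 [107, 99, 87, 87, 88, 68, 43, 17, 12, 16, 31, 58, 87, 91, 89, 73, 67, 67, 67, 68, 70]
scene6 0.12 [96, 105, 96, 94, 95, 73, 44, 24, 12, 15, 32, 58, 87, 99, 98, 96, 95, 97, 97, 96, 98]
scene6 0.1 [9, 6, 5, 4, 4, 6, 10, 12, 12, 14, 19, 45, 69, 87, 89, 87, 79, 81, 87, 87, 88]
scene6 0.08 [5, 5, 5, 9, 17, 47, 59, 28, 16, 15, 16, 40, 87, 107, 114, 113, 112, 113, 113, 113, 113]
top6 0.16 [4, 3, 4, 4, 5, 8, 5, 3, 7, 7, 6, 4, 6, 7, 4, 5, 5, 4, 4, 4, 4]
top6 0.15 [4, 3, 5, 7, 7, 8, 10, 11, 10, 8, 8, 6, 5, 7, 7, 7, 5, 5, 5, 5, 4]
top6 0.14 [67, 66, 63, 57, 50, 38, 27, 20, 16, 25, 37, 52, 62, 66, 66, 65, 65, 66, 67, 67, 65]
top6 0.13 [76, 77, 74, 67, 59, 45, 29, 17, 17, 25, 47, 62, 73, 78, 78, 78, 78, 77, 77, 77, 78]
top6 0.12 [57, 66, 70, 68, 62, 51, 31, 19, 14, 23, 38, 55, 67, 72, 74, 74, 74, 74, 74, 75, 75]
top6 0.1 [25, 25, 19, 18, 20, 25, 22, 16, 10, 18, 38, 61, 80, 88, 91, 89, 90, 91, 91, 91, 91]
top6 0.08 [19, 19, 18, 23, 26, 26, 23, 22, 22, 24, 22, 19, 19, 19, 20, 21, 23, 26, 28, 34, 39]
```

```bash
cat > leg.py <<'E'
from h import *
def leg(tag,y0):
    out={}
    for nm in('scene','top'):
        F_=shot(nm,nm+tag); im=F_['frame'].astype(int); sat=(im.max(2)-im.min(2)).astype(np.float32)
        aa=np.arange(-.02,.0201,.001)
        for d in(.142,.137,.132,.127,.122):
            pr=np.array([cv2.getRectSubPix(sat,(1,1),tuple(map(float,proj(F_,fx(a,y0+d,.0685)))))[0,0] for a in aa])
            w=np.clip(50-pr,0,None)*(abs(aa+.003)<.010); out[nm,d]=round(1000*(w*aa).sum()/w.sum(),1)
    print(out)
if __name__=='__main__':
    leg('7',-.19); s=r.get_state();print(s['ee_pos'],off(fx(-.008,-.19,.0639)))
E
python3 leg.py
```

```text
{('scene', 0.142): np.float64(-3.2), ('scene', 0.137): np.float64(-3.2), ('scene', 0.132): np.float64(-2.7), ('scene', 0.127): np.float64(-2.7), ('scene', 0.122): np.float64(-2.9), ('top', 0.142): np.float64(-2.8), ('top', 0.137): np.float64(-3.2), ('top', 0.132): np.float64(-3.4), ('top', 0.127): np.float64(-3.2), ('top', 0.122): np.float64(-2.8)}
[ 0.48407756 -0.07278303  0.06374188] [ 0.5  0.8 -0.2]
```

move_arm(
  grip=[0.3,0.3,0.3,0.3,0.3,0.3,0.3,0.3],
  offset=[
    [0,2,0],
    [8,2,0],
    [14,2,0],
    [19,2,0],
    [23,2,0],
    [27,2,0],
    [31,2,0],
    [33,2,0],
  ],
  turn=[
    [0,0,0],
    [0,0,0],
    [0,0,0],
    [0,0,0],
    [0,0,0],
    [0,0,0],
    [0,0,0],
    [0,0,0],
  ],
)

```text
time_s: 21.2
ee_pos: [0.4807, -0.0384, 0.0631]
orientation: [-3.142, -0.0, 1.705]
wrist_force: [0.1, 0.2, -2.1]
opening: 0.0423
grip_force: 61.3
```

move_arm(
  grip=[0.3,0.3,0.3,0.3,0.3,0.3],
  offset=[
    [5,0,0],
    [10,0,0],
    [15,0,0],
    [20,0,0],
    [24,0,0],
    [25,0,0],
  ],
  turn=[
    [0,0,0],
    [0,0,0],
    [0,0,0],
    [0,0,0],
    [0,0,0],
    [0,0,0],
  ],
)

```text
time_s: 21.8
ee_pos: [0.4775, -0.0136, 0.0631]
orientation: [3.141, 0.0, 1.705]
wrist_force: [0.1, -0.5, -1.1]
opening: 0.0425
grip_force: 61.2
```

```bash
python3 - <<'E'
from h import *
f=shot('scene','scene8'); t=shot('top','top8')
s=r.get_state();print(s['ee_pos'],s['wrist_force'],s['ft_torque'],s['opening'],off(fx(-.008,-.084,.0639)))
# is the tip visible beyond the pin (+y side)?
for F_ in(f,t):
  im=F_['frame'].astype(int);sat=(im.max(2)-im.min(2)).astype(np.float32)
  for d in(.018,.022,.026,.03,.034,.038,.042,.05):
    print(d,[int(cv2.getRectSubPix(sat,(1,1),tuple(map(float,proj(F_,fx(a,d,.0685)))))[0,0]) for a in np.arange(-.024,.0201,.002)])
E
```

```text
[ 0.47745273 -0.01378439  0.06311555] [ 0.83845753  1.16073827 -0.10922375] [-0.01325455 -0.08593642 -0.0592029 ] 0.04261534524871953 [47.2 -0.6 -0.8]
0.018 [22, 18, 17, 15, 14, 14, 15, 15, 14, 10, 8, 9, 11, 12, 13, 13, 13, 13, 14, 16, 15, 15, 15]
0.022 [79, 59, 45, 28, 21, 13, 13, 13, 14, 14, 14, 13, 13, 15, 14, 13, 15, 15, 14, 16, 17, 15, 15]
0.026 [111, 106, 96, 55, 24, 17, 15, 14, 14, 15, 15, 14, 14, 15, 17, 15, 15, 14, 15, 15, 15, 16, 16]
0.03 [111, 109, 97, 64, 17, 12, 14, 15, 16, 16, 16, 16, 16, 16, 14, 13, 14, 16, 17, 16, 15, 16, 16]
0.034 [111, 111, 88, 52, 28, 14, 14, 14, 14, 14, 14, 15, 14, 14, 14, 15, 15, 15, 15, 15, 15, 15, 15]
0.038 [109, 107, 96, 62, 38, 27, 28, 25, 24, 27, 25, 22, 22, 25, 22, 22, 26, 24, 23, 24, 24, 23, 21]
0.042 [111, 110, 109, 103, 89, 82, 87, 86, 75, 77, 88, 90, 84, 90, 93, 85, 87, 92, 86, 84, 92, 89, 83]
0.05 [106, 109, 107, 101, 91, 74, 39, 14, 15, 15, 18, 42, 68, 86, 96, 97, 98, 98, 97, 97, 95, 96, 96]
0.018 [28, 27, 25, 22, 18, 13, 9, 9, 12, 15, 16, 14, 13, 11, 10, 13, 13, 13, 17, 16, 13, 7, 5]
0.022 [7, 7, 7, 7, 5, 4, 4, 5, 7, 10, 12, 10, 8, 6, 6, 6, 5, 5, 5, 4, 4, 3, 2]
0.026 [4, 5, 5, 4, 4, 4, 4, 3, 4, 5, 5, 4, 4, 6, 7, 6, 3, 6, 6, 6, 5, 3, 2]
0.03 [2, 3, 3, 3, 4, 5, 4, 5, 5, 4, 4, 4, 4, 4, 4, 6, 7, 7, 7, 6, 5, 3, 2]
0.034 [3, 4, 4, 5, 6, 5, 5, 4, 5, 5, 5, 6, 7, 6, 5, 5, 7, 7, 5, 5, 5, 5, 2]
0.038 [2, 3, 5, 6, 6, 6, 6, 5, 6, 5, 4, 6, 5, 5, 6, 6, 7, 8, 6, 5, 5, 4, 3]
0.042 [10, 8, 7, 8, 12, 12, 11, 12, 10, 9, 9, 9, 9, 9, 11, 12, 12, 11, 9, 8, 7, 7, 6]
0.05 [71, 71, 71, 72, 72, 72, 72, 72, 71, 70, 72, 72, 70, 70, 70, 70, 71, 72, 72, 72, 72, 72, 70]
```

move_arm(
  grip=[0.3,0.3,0.3,0.3,0.3,0.3],
  offset=[
    [5,0,0],
    [10,0,0],
    [15,0,0],
    [20,0,0],
    [24,0,0],
    [26,0,0],
  ],
  turn=[
    [0,0,0],
    [0,0,0],
    [0,0,0],
    [0,0,0],
    [0,0,0],
    [0,0,0],
  ],
)

```text
time_s: 22.5
ee_pos: [0.4737, 0.0111, 0.063]
orientation: [-3.141, 0.002, 1.706]
wrist_force: [-1.1, -5.2, -1.9]
opening: 0.0425
grip_force: 61.4
```

move_arm(
  grip=[0.3,0.3,0.3,0.3,0.3],
  offset=[
    [4,0,0],
    [8,0,0],
    [11,0,0],
    [13,0,0],
    [14,0,0],
  ],
  turn=[
    [0,0,0],
    [0,0,0],
    [0,0,0],
    [0,0,0],
    [0,0,0],
  ],
)

```text
time_s: 23.0
ee_pos: [0.4714, 0.026, 0.0628]
orientation: [-3.14, -0.0, 1.706]
wrist_force: [-1.7, -2.7, -1.9]
opening: 0.0428
grip_force: 61.4
```

```bash
python3 - <<'E'
from h import *
s=r.get_state();print(s['ee_pos'],s['wrist_force'],s['ft_torque'],s['opening'],off(fx(-.008,-.084,.0639)))
E
```

```text
[0.47144573 0.02601309 0.06281751] [-1.73928777 -2.66488916 -1.8614026 ] [-0.4285504   0.35002076  0.26253279] 0.042757345743237855 [ 6.9  0.1 -1.1]
```

move_arm(
  grip=[0.3,0.3,0.3],
  offset=[
    [2,0,0],
    [3,0,0],
    [3,0,0],
  ],
  turn=[
    [0,0,0],
    [0,0,0],
    [0,0,0],
  ],
)

```text
time_s: 23.3
ee_pos: [0.4716, 0.0292, 0.063]
orientation: [3.142, -0.001, 1.705]
wrist_force: [-2.1, 0.9, -1.9]
opening: 0.0427
grip_force: 61.3
```

move_arm(
  grip=[0.3,0.3,0.3],
  offset=[
    [2,0,0],
    [3,0,0],
    [3,0,0],
  ],
  turn=[
    [0,0,0],
    [0,0,0],
    [0,0,0],
  ],
)

```text
time_s: 23.6
ee_pos: [0.472, 0.0316, 0.0634]
orientation: [3.14, 0.0, 1.705]
wrist_force: [-0.3, 0.3, -1.9]
opening: 0.0425
grip_force: 61.3
```

move_arm(
  grip=[0.3,0.3,0.3],
  offset=[
    [1,0,0],
    [2,0,0],
    [2,0,0],
  ],
  turn=[
    [0,0,0],
    [0,0,0],
    [0,0,0],
  ],
)

```text
time_s: 23.9
ee_pos: [0.4715, 0.0327, 0.0634]
orientation: [3.141, 0.002, 1.705]
wrist_force: [-0.5, -4.6, -1.7]
opening: 0.0422
grip_force: 61.4
```

```bash
python3 - <<'E'
from h import *
f=shot('scene','scene9'); t=shot('top','top9')
s=r.get_state();print(s['ee_pos'],s['wrist_force'],off(fx(-.008,-.084,.0639)))
# tip position beyond pin along leg axis, and width
for F_ in(f,t):
  im=F_['frame'].astype(int);sat=(im.max(2)-im.min(2)).astype(np.float32)
  for d in(.044,.05,.054,.058,.062,.066,.07,.074,.078):
    print(d,[int(cv2.getRectSubPix(sat,(1,1),tuple(map(float,proj(F_,fx(a,d,.0680)))))[0,0]) for a in np.arange(-.044,.0161,.003)])
E
```

```text
[0.47139015 0.03280405 0.06328963] [ 0.01354164 -4.44019769 -0.6473127 ] [ 0.2 -0.8 -0.6]
0.044 [110, 108, 106, 107, 108, 110, 110, 112, 110, 95, 89, 76, 47, 21, 15, 16, 55, 87, 94, 93, 94]
0.05 [109, 108, 106, 107, 107, 108, 109, 110, 107, 96, 69, 15, 15, 16, 15, 21, 59, 97, 96, 98, 98]
0.054 [109, 110, 110, 106, 106, 108, 107, 108, 109, 101, 81, 51, 31, 20, 15, 24, 71, 102, 101, 102, 102]
0.058 [111, 111, 111, 109, 107, 107, 108, 107, 108, 101, 100, 98, 77, 27, 15, 32, 90, 102, 102, 101, 103]
0.062 [114, 114, 114, 112, 108, 106, 106, 106, 104, 106, 109, 106, 99, 47, 24, 48, 88, 106, 106, 98, 104]
0.066 [114, 113, 116, 113, 113, 110, 108, 107, 109, 113, 113, 112, 102, 66, 31, 54, 112, 111, 110, 111, 108]
0.07 [113, 113, 114, 114, 114, 112, 110, 108, 107, 111, 114, 112, 106, 81, 34, 92, 113, 112, 111, 112, 111]
0.074 [115, 114, 114, 112, 114, 114, 115, 110, 107, 109, 112, 113, 110, 110, 112, 110, 111, 112, 112, 111, 112]
0.078 [113, 114, 115, 112, 113, 113, 113, 111, 109, 110, 113, 115, 114, 112, 113, 112, 112, 113, 111, 111, 113]
0.044 [33, 36, 42, 47, 45, 33, 24, 19, 19, 22, 22, 19, 18, 16, 11, 13, 18, 21, 20, 18, 14]
0.05 [63, 70, 72, 72, 73, 73, 74, 72, 72, 73, 72, 66, 54, 34, 20, 27, 49, 65, 71, 74, 72]
0.054 [76, 77, 77, 76, 75, 75, 76, 76, 78, 82, 79, 75, 58, 31, 14, 24, 55, 74, 78, 78, 76]
0.058 [75, 76, 77, 77, 76, 76, 76, 76, 79, 83, 83, 77, 63, 40, 21, 31, 60, 73, 76, 77, 76]
0.062 [56, 71, 73, 76, 75, 76, 76, 77, 77, 80, 82, 79, 68, 46, 28, 40, 64, 77, 77, 78, 77]
0.066 [45, 67, 76, 78, 76, 79, 75, 76, 78, 78, 80, 80, 71, 50, 35, 47, 67, 76, 76, 76, 76]
0.07 [59, 77, 82, 83, 81, 83, 83, 82, 81, 84, 82, 83, 75, 55, 43, 58, 76, 84, 84, 81, 81]
0.074 [81, 88, 88, 88, 88, 90, 88, 87, 88, 89, 88, 88, 86, 76, 70, 73, 86, 87, 89, 86, 86]
0.078 [86, 86, 87, 84, 84, 87, 86, 85, 86, 89, 88, 86, 87, 90, 90, 87, 88, 88, 85, 87, 90]
```

The tip shows 71 mm beyond the pin axis, where 70 mm is home. The push force rose to a peak, fell to zero, then met a wall, so the clip has snapped on. Relax, release and back off.

move_arm(
  grip=[0.3,0.5,0.6,0.7,0.75,0.75,0.75],
  offset=[
    [-1.5,0,0],
    [-1.5,0,0],
    [-1.5,0,0],
    [-1.5,0,0],
    [-1.5,0,0],
    [-1.5,0,0],
    [-1.5,0,0],
  ],
  turn=[
    [0,0,0],
    [0,0,0],
    [0,0,0],
    [0,0,0],
    [0,0,0],
    [0,0,0],
    [0,0,0],
  ],
)

```text
time_s: 24.7
ee_pos: [0.4713, 0.0321, 0.0631]
orientation: [3.141, -0.0, 1.705]
wrist_force: [0.1, -0.5, -0.3]
opening: 0.0641
grip_force: 0.0
```

move_arm(
  grip=[0.75,0.75,0.75,0.75,0.75,0.75,0.75,0.75],
  offset=[
    [0,0,-8],
    [0,0,-25],
    [0,0,-60],
    [0,0,-105],
    [-20,0,-150],
    [-65,0,-160],
    [-115,0,-160],
    [-165,0,-160],
  ],
  turn=[
    [0,0,0],
    [0,0,0],
    [0,0,0],
    [0,0,0],
    [0,0,0],
    [0,0,0],
    [0,0,0],
    [0,0,0],
  ],
)

```text
time_s: 25.5
ee_pos: [0.494, -0.1331, 0.2252]
orientation: [3.138, 0.002, 1.706]
wrist_force: [1.2, -0.2, 0.6]
opening: 0.0641
grip_force: 0.0
```

```bash
python3 - <<'E'
from h import *
f=shot('scene','scene10'); t=shot('top','top10')
s=r.get_state();print(s['ee_pos'],s['wrist_force'])
for F_,z in((f,.0675),(t,.0675)):
  im=F_['frame'].astype(int);sat=(im.max(2)-im.min(2)).astype(np.float32)
  for d in(-.115,-.11,-.104,-.095,-.084,-.07,-.06,-.05,.05,.058,.066,.07,.074):
    print(d,[int(cv2.getRectSubPix(sat,(1,1),tuple(map(float,proj(F_,fx(a,d,z)))))[0,0]) for a in np.arange(-.041,.0231,.003)])
E
```

```text
[ 0.49407709 -0.13723726  0.2243897 ] [-0.25991381  0.98022894  0.76801194]
-0.115 [115, 115, 115, 115, 117, 114, 108, 107, 108, 109, 115, 114, 109, 110, 114, 115, 115, 114, 114, 115, 113, 106]
-0.11 [114, 114, 114, 114, 116, 114, 109, 108, 113, 113, 108, 94, 84, 75, 70, 75, 89, 82, 85, 96, 81, 91]
-0.104 [111, 113, 113, 112, 114, 112, 106, 90, 56, 14, 5, 6, 5, 5, 7, 5, 6, 6, 3, 3, 6, 5]
-0.095 [115, 116, 113, 112, 103, 37, 8, 5, 9, 36, 72, 83, 84, 85, 84, 88, 88, 73, 73, 63, 29, 6]
-0.084 [113, 116, 114, 106, 70, 6, 5, 6, 8, 28, 33, 17, 18, 50, 92, 95, 96, 101, 85, 65, 17, 5]
-0.07 [114, 116, 112, 90, 15, 4, 6, 5, 12, 37, 66, 88, 94, 95, 97, 101, 99, 97, 89, 45, 9, 5]
-0.06 [113, 116, 115, 113, 109, 86, 32, 19, 11, 11, 7, 6, 20, 59, 75, 35, 7, 8, 22, 55, 64, 69]
-0.05 [114, 115, 113, 113, 114, 116, 115, 105, 53, 11, 6, 5, 8, 12, 8, 11, 13, 12, 11, 11, 11, 13]
0.05 [111, 109, 108, 109, 110, 108, 111, 108, 96, 62, 13, 11, 15, 53, 88, 98, 98, 99, 98, 99, 97, 96]
0.058 [113, 114, 110, 109, 110, 110, 109, 108, 99, 71, 33, 15, 30, 85, 103, 104, 103, 101, 102, 101, 101, 104]
0.066 [116, 11
[... 866 characters left out ...]
, 71, 68, 63, 55, 36, 18, 21, 36, 57]
-0.06 [77, 79, 79, 81, 78, 72, 56, 36, 21, 19, 22, 28, 36, 34, 30, 27, 27, 28, 34, 50, 68, 76]
-0.05 [74, 74, 74, 73, 70, 67, 63, 57, 45, 27, 19, 27, 34, 29, 21, 24, 44, 60, 66, 67, 66, 66]
0.05 [75, 74, 73, 72, 73, 73, 73, 71, 66, 62, 53, 32, 17, 29, 53, 67, 69, 70, 71, 71, 71, 71]
0.058 [76, 77, 77, 77, 77, 78, 78, 79, 78, 73, 57, 36, 24, 37, 62, 76, 79, 77, 76, 78, 76, 76]
0.066 [66, 77, 78, 77, 79, 78, 78, 78, 77, 75, 65, 44, 33, 51, 71, 77, 78, 77, 78, 78, 78, 77]
0.07 [76, 83, 83, 83, 83, 83, 83, 84, 82, 85, 76, 57, 51, 67, 81, 82, 81, 81, 83, 83, 82, 82]
0.074 [87, 91, 90, 88, 88, 88, 88, 88, 87, 87, 86, 77, 79, 81, 86, 85, 85, 86, 85, 85, 86, 83]
```

```bash
python3 -c "
from h import *
print(r.hand_in())"
```

```text
the job is handed in; nothing more can be done
None
```

The job is handed in at about 26 s of the 72 s: the blank is seated, the bar is fully down, and the clip was laid flat and let go, then pushed home through the pin and released. The snap was judged from push force and tip position, not seen directly.

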